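# Find the full button tin and weigh it

## Robot

A 7-joint arm with a two-finger parallel gripper is mounted at the origin on the work surface. World frame = base frame: x ahead of the robot, y to its left, z up, the work surface at z = 0. Lengths are in mm, angles in rad, forces in N, time in s.
With the tool pointing down it reaches from about 400 to 875 mm from the base axis. Payload 4.4 kg.
Tool frame: the origin (TCP) lies on the mounting face of the last link; the fingertips stand 173 mm ahead of it and the grasp point (between the pads) lies 155 mm ahead of it; z points along the fingers, y is the line along which they close (so a half turn about z gives the same grasp; the last joint's range is limited). The gripper opens to 85 mm and grips with 20 to 120 N. Pads are 22 mm wide; open, the fingers measure 114 mm over their backs; the gripper's body (76 mm by 85 mm) begins 54 mm behind the grasp point. The pads swing forward as they close: fully open they stand 13 mm farther back than shut.
Start: joints at [1.214, 0.628, 0.038, 1.517, -0.027, 0.996, -0.02], TCP at [186.388, -622.716, 404.713] pointing down, gripper open.
Joint ranges: [-3.06, 3.06], [-0.37, 2.12], [-1.25, 1.32], [0.18, 2.47], [-1.1, 4.24], [0.23, 1.98], [-2.94, 2.94]. Speed limits (rad/s): [2.57, 2.57, 3.14, 3.14, 3.14, 3.14, 3.14].

## Interface

Orientations are given as [roll, pitch, yaw] about the fixed x, y, z axes, in that order (R = Rz(yaw) Ry(pitch) Rx(roll)).
In Python, from cell import * gives the robot as it stands. The module is installed in compiled form; this text tells all that it offers.
- The arm moves only by the tool jog_arm, never from a script. Its argument "steps" is a list of rows, each a list of 7 numbers: the opening, from -1 (shut) to 1 (fully open), so that 0 is half open, then the shift along the tool's x, y, z as a fraction of full scale, then the turn, a rotation vector about the tool's x, y, z as a fraction of full scale. A call has 1 to 10 rows; each row shifts and turns the commanded pose from where the row before left it, along the tool's axes as they then stand; what a row does not reach is not made up. Full scale, the value 1, is 500 mm for a shift and 2 rad for a turn. A row lasts 1/8 s, in which the tool goes at most 62.5 mm and 10.7 degrees, less where a joint would pass 70% of its speed; a pose out of reach is approached as far as the arm can. A call with a number of a shift or a turn outside -1 to 1 is refused whole. A call with a gripper value outside its range is refused whole. The fingers move at their own pace and stop on an object; the grip force is fixed at half the most. Time passes only in rows, so rows that do not move let the fingers close. It gives the time, the measured TCP pose, the force, the opening and the grip force at its end, in the units of the state.
- read_state(): the state, without advancing time (a new reading comes with each control period).
- get_image(name): name is "side" or "top"; returns a dict with "pixels" (480x640x3 uint8, red, green, blue), "depth" (480x640 float32, mm along the optical axis (not along the pixel's ray), 0 where there is no reading), "vertical_fov" (degrees; the focal length in pixels is half the picture's height over the tangent of half this angle, whatever the lens; pixels are square), "cx", "cy" (the principal point, pixels), "R" (3x3) and "t" (3): a world point X has camera coordinates R X + t. Camera axes: x right, y down, z forward; pixel columns grow to the right and rows downward; lengths in mm; the calibration is good to about 2 mm. A picture is of the moment at which its call begins.
- finish_job(): hands the job in; it is judged then, once.
The state is a dict: "clock": time; "qpos": joint angles; "qd": joint speeds; "tau": joint torques, N m; "eef_pos": TCP position; "tool_rot": TCP orientation; "force": force on the tool from outside, world axes, zero at the start; "torque": the same for the moment, N m; "width": finger opening in mm; "gripper_force": force on a finger pad.
Only numpy, scipy, OpenCV 4.12 (cv2) and the standard library are available. Lean on these libraries where they do the work, as an engineer would, in place of code of your own. Each camera call takes 0.05 s, during which the arm holds its last target. There are 200 camera calls.

## Task

Three button tins that look alike stand round the sunk scale plate on the plywood board; only one of them is full, and a nudge tells which. Slide the full one onto the plate and home against the low fence at the plate's far edge, about midway along it, and leave the two empties standing on the board clear of the plate. Then press down the raised end of the black rocker behind the fence so that it snaps over and starts the weighing; do not lift or tip any tin, and do not disturb the spool and the darning mushroom.

Things in the scene. Friction and masses are not known exactly. Their poses are not given: they have to be found in the camera images.
- board: Plywood board 300 x 470 mm, 20 mm thick, fixed on the table, the scale sunk into it. Origin on the table under the centre of the scale plate; x points away from the robot (to the fence), y left, z up. It spans x = -175 to +125 mm, y = -235 to +235 mm; upper face at z = 20 mm.
- plate_top (a point): Centre of the steel scale plate's upper face, 90 mm (x) by 100 mm (y), 3 mm gap to the board; axes as the board's. Unloaded it lies 1 mm below the board's face. A fence as wide as the plate, 6 mm thick, stands on its far edge and moves with it: near face at x = +45 mm, top 22 mm above the plate. A tin home against it has its centre at x = +11 mm.
- plate (a joint): How far the sprung scale plate has sunk, m: 0 empty, about 0.0016 under an empty tin, 0.005 to 0.006 (its bottom stop) under the full one; 900 N/m.
- rocker (a joint): Tilt of the black rocker, rad: a shallow V, 120 mm long along the board's y, 34 mm wide, on a pivot 40 mm above the table at board x = +80 mm, y = 0. -0.25: left wing (+y) down, right wing up (the start); +0.25: right wing (-y) down. Over-centre: about 1 N on the end of the raised wing moves it, and past level it drops over by itself and stays.
- rocker_right (a point): Upper face of the rocker's right wing (board's -y), 50 mm from the pivot; about 66 mm above the table when that wing is up and 41 mm when it is down. This is the place to press.
- rocker_left (a point): The like point on the left wing (board's +y).
- tin_a: Tin that starts in front (robot's side) of the plate. One of three identical-looking lidded metal tins, diameter 68 mm (lid rim 70), 50 mm high; origin: centre of its underside, z up. Which tin is full is drawn afresh each time: the full one weighs 0.45 to 0.65 kg, an empty 0.15 kg, so it takes 3 times the push to slide (2 to 5 N, not about 1). Contents have 2 mm play.
- tin_b: Tin that starts to the left of the plate. One of three identical-looking lidded metal tins, diameter 68 mm (lid rim 70), 50 mm high; origin: centre of its underside, z up. Which tin is full is drawn afresh each time: the full one weighs 0.45 to 0.65 kg, an empty 0.15 kg, so it takes 3 times the push to slide (2 to 5 N, not about 1). Contents have 2 mm play.
- tin_c: Tin that starts to the right of the plate. One of three identical-looking lidded metal tins, diameter 68 mm (lid rim 70), 50 mm high; origin: centre of its underside, z up. Which tin is full is drawn afresh each time: the full one weighs 0.45 to 0.65 kg, an empty 0.15 kg, so it takes 3 times the push to slide (2 to 5 N, not about 1). Contents have 2 mm play.
- spool: Wooden spool, diameter 40 mm, 44 mm high, standing on the board's far left corner (about x = +92, y = +185 mm of the board). Bystander. Origin: centre of its underside.
- mushroom: Wooden darning mushroom, cap diameter 54 mm, 53 mm high, standing on the board's far right corner (about x = +92, y = -185 mm). Bystander. Origin: centre of its underside.

How it is judged:
By the outcome, as a careful person would: the job done as asked, in the order asked, and still so for the second after the job is handed in, with the robot touching nothing.
It also fails if it takes over 66 s, if anything falls off the work surface, if the arm or the gripper's body presses on something with over 40 N, if the wrist force passes 120 N, or if a joint passes its speed limit or range.

## Working session

There is one attempt and no reset: what is moved stays moved. The work goes in short steps, Python scripts to look and compute and a tool call to move; the robot and the scene stay as the last step left them, time stands still between calls to the robot, and variables do not carry over. Pictures are saved under pics/ and viewed, at most 10 in all, crops included, and the job is handed in when it is done.

Besides the shell and the picture viewer there is one more tool, called after ">>>" as a command line: name --pt "numbers of a row" for each row, then --argument value for the rest. jog_arm: Moves the arm, as the interface text tells. Shift numbers are shares of 500 mm and turn numbers shares of 2 rad, none past 1 either way. Its arguments: {"type":"object","properties":{"steps":{"type":"array"}},"required":["steps"]}

```bash
mkdir -p pics; cat > h.py <<'E'
from cell import *
import numpy as np, cv2
def cam(n):
    g=get_image(n); g['f']=240/np.tan(np.radians(g['vertical_fov'])/2); g['R']=np.array(g['R']); g['t']=np.array(g['t']); return g
def save(g,name): cv2.imwrite('pics/'+name,g['pixels'][:,:,::-1])
def ray(g,u,v,z):
    d=g['R'].T@np.array([(u-g['cx'])/g['f'],(v-g['cy'])/g['f'],1]); o=-g['R'].T@g['t']
    return o+d*(z-o[2])/d[2]
def cloud(g):
    v,u=np.mgrid[:480,:640]; D=g['depth']
    P=np.stack([(u-g['cx'])/g['f']*D,(v-g['cy'])/g['f']*D,D],-1)
    return (P-g['t'])@g['R']
E
python3 - <<'E'
from h import *
for n in('top','side'):
    g=cam(n); save(g,n+'0.png'); print(n,g['f'],g['cx'],g['cy'],-g['R'].T@g['t'],g['R'].round(3).tolist())
print(read_state())
E
```

```text
top 485.4848519078455 317.38951744349663 239.69876242057708 [548.75980738   3.88533703 724.69224045] [[-0.006, -0.999, -0.044], [-0.996, 0.01, -0.087], [0.087, 0.043, -0.995]]
side 446.46427510183344 319.82553627999255 244.62943491467922 [ 430.14031112 -377.37529345  548.70031198] [[0.894, -0.448, 0.003], [-0.333, -0.669, -0.665], [0.3, 0.593, -0.747]]
{'clock': 0.1, 'qpos': array([ 1.21417749,  0.62924388,  0.03843953,  1.51828255, -0.02701719,
        0.99629707, -0.02001342]), 'qd': array([ 0.00197263, -0.00154476, -0.00084803, -0.00123479,  0.00087869,
       -0.00108654,  0.000776  ]), 'tau': array([ 2.91544507e-03, -5.64534938e+01,  1.23044439e+00, -1.93973762e+01,
        1.13161089e-02,  5.40777342e-03, -3.25535737e-06]), 'eef_pos': array([ 186.3383174 , -622.43690047,  403.88235871]), 'tool_rot': array([-3.13987930e+00, -3.76843496e-07,  2.90799971e-01]), 'force': array([-0.65870632, -0.2941509 , -0.27052811]), 'torque': array([-0.00137745, -0.01915222, -0.03400559]), 'gripper_force': 0.0, 'width': 85.25047186307056}
```

View pics/top0.png

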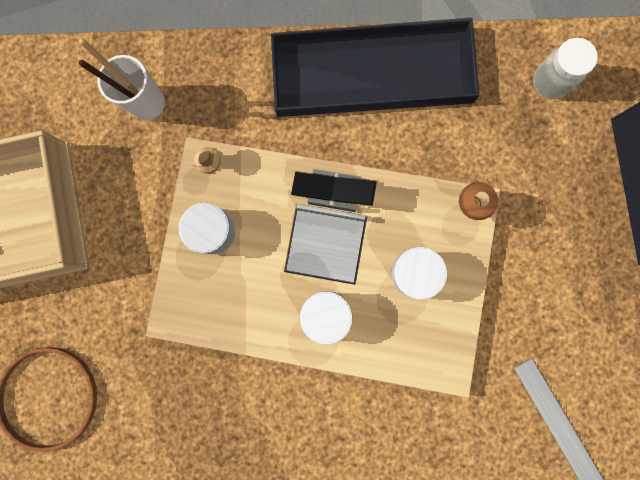

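View pics/side0.png

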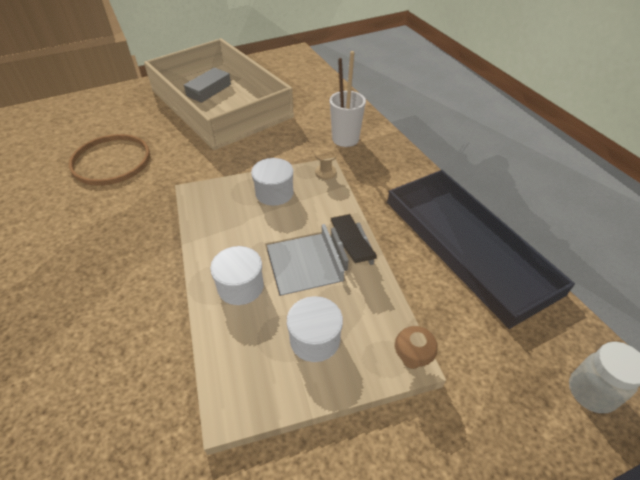

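Top view: tins at about (204,229) left, (326,318) front and (420,273) right. The plate is centred near (326,245), the rocker near (334,188), the spool at (207,160) and the mushroom at (478,200). Side view: the same tins at (272,175), (238,270) and (315,323).

```bash
cat >> h.py <<'E'
def tins(g):
    P=cloud(g); m=((P[...,2]>62)&(P[...,2]<78)&(g['pixels'].min(-1)>140)&(g['pixels'].max(-1).astype(int)-g['pixels'].min(-1)<40)&(g['depth']>0)).astype(np.uint8)
    m=cv2.morphologyEx(m,cv2.MORPH_OPEN,np.ones((5,5)))
    out=[]
    for c in cv2.findContours(m,cv2.RETR_EXTERNAL,cv2.CHAIN_APPROX_NONE)[0]:
        if cv2.contourArea(c)<600: continue
        k=np.zeros_like(m); cv2.drawContours(k,[c],-1,1,-1); k&=m
        q=P[k>0]; z=np.median(q[:,2])
        w=np.array([ray(g,u,v,70) for u,v in c[:,0]]).astype(np.float32)
        (x,y),r=cv2.minEnclosingCircle(w[:,:2]); out.append((round(x,1),round(y,1),round(r,1),round(z,1)))
    return out
E
python3 - <<'E'
from h import *
for n in('top','side'):
    g=cam(n); print(n,tins(g))
    if n=='top':
        hs=cv2.cvtColor(g['pixels'],cv2.COLOR_RGB2HSV)
        for u,v in [(186,138),(499,188),(470,397),(147,336)]: print('board',ray(g,u,v,20).round(1))
        c=np.array([ray(g,u,v,19)[:2] for u,v in [(298,207),(367,216),(354,283),(285,272)]]); print('plate',c.round(1).tolist(),c.mean(0))
        P=cloud(g); print('z board,plate', P[330,200,2],P[250,326,2],'rocker',P[188,310],P[192,360])
        m=((g['pixels'].max(-1)<50)).astype(np.uint8); m[:160]=0;m[215:]=0;m[:,:280]=0;m[:,390:]=0
        r=cv2.minAreaRect(cv2.findNonZero(m)); print('rock',r)
E
```

```text
Traceback (most recent call last):
  File "h.py", line 22, in tins
    (x,y),r=cv2.minEnclosingCircle(w[:,:2]); out.append((round(x,1),round(y,1),round(r,1),round(z,1)))
            ~~~~~~~~~~~~~~~~~~~~~~^^^^^^^^^
cv2.error: OpenCV(4.12.0) /io/opencv/modules/imgproc/src/shapedescr.cpp:201: error: (-215:Assertion failed) count >= 0 && (depth == CV_32F || depth == CV_32S) in function 'minEnclosingCircle'
```

```bash
sed -i 's/minEnclosingCircle(w\[:,:2\])/minEnclosingCircle(w[:,:2].copy())/; s/round(z,1)))/round(float(z),1)))/' h.py
python3 - <<'E'
from h import *
for n in('top','side'):
    g=cam(n); print(n,tins(g))
    if n=='top':
        c=[]
        for u,v in [(186,138),(499,188),(470,397),(147,336)]: c.append(ray(g,u,v,20)[:2]); print('board',c[-1].round(1))
        c=np.array([ray(g,u,v,19)[:2] for u,v in [(298,207),(367,216),(354,283),(285,272)]]); print('plate',c.round(1).tolist(),c.mean(0))
        P=cloud(g); print('z board,plate', P[330,200,2],P[250,326,2],'rocker',P[188,310],P[192,360])
        m=((g['pixels'].max(-1)<50)).astype(np.uint8); m[:160]=0;m[215:]=0;m[:,:280]=0;m[:,390:]=0
        r=cv2.minAreaRect(cv2.findNonZero(m)); print('rock',r)
E
```

```text
top [(501.8, 22.0, 34.9, 70.1), (560.6, -104.4, 35.1, 70.3), (624.6, 188.7, 34.9, 70.1)]
board [765.7 231.3]
board [ 682.8 -229.2]
board [ 387.2 -178. ]
board [471.9 283.6]
plate [[658.9, 62.8], [644.4, -38.2], [547.0, -18.0], [563.6, 82.0]] [603.47843783  22.15218143]
z board,plate 21.307908719796547 20.496454529002904 rocker [681.69524963  43.41637711  46.04361859] [671.98663198 -26.49089715  62.02783621]
rock ((332.95953369140625, 191.97789001464844), (82.04256439208984, 31.632522583007812), 6.881723880767822)
side [(559.2, -106.7, 36.5, 69.5), (501.3, 18.9, 37.2, 69.5), (624.7, 187.3, 35.6, 69.6)]
```

```bash
cat >> h.py <<'E'
from scipy.spatial.transform import Rotation as Ro
O=np.array([602.5,22.3]); B=np.array([[.9846,.1748],[-.1748,.9846]])
def b2w(x,y): return O+B@[x,y]
def w2b(p): return B.T@(np.array(p[:2])-O)
def go(x,y,ztip,yaw=None):
    "shift fractions in tool axes for fingertips at board x,y, world height ztip"
    s=read_state(); T=Ro.from_euler('xyz',s['tool_rot'])
    d=np.r_[b2w(x,y),ztip+173]-s['eef_pos']
    print('shift/500',(T.inv().apply(d)/500).round(4),'rows>=',np.linalg.norm(d)/62.5,'tool',w2b(s['eef_pos']).round(1),s['eef_pos'][2]-173,s['tool_rot'].round(3),s['force'].round(2),s['width'])
E
```

>>> jog_arm --pt "-0.2 0 0 0 0 0 -0.092" --pt "-0.2 0 0 0 0 0 -0.092" --pt "-0.2 0 0 0 0 0 -0.092" --pt "-0.2 0 0 0 0 0 -0.092" --pt "-0.2 0 0 0 0 0 -0.092" --pt "-0.2 0 0 0 0 0 -0.092" --pt "-0.2 0 0 0 0 0 0"

```text
clock: 1.12
eef_pos: [186.1, -622.8, 404.5]
tool_rot: [3.141, -0.001, 1.393]
force: [0.0, -0.6, 0.2]
width: 33.9
gripper_force: 0.0
```

```bash
python3 -c "
from h import *
print([w2b(p).round(1) for p in [(501.8,22),(560.6,-104.4),(624.6,188.7)]])
go(-19.5,-193,120)"
```

```text
[array([-99.1, -17.9]), array([ -19.1, -132.1]), array([ -7.3, 167.7])]
shift/500 [1.0311 0.5528 0.2237] rows>= 9.529531214593577 tool [-297.3 -707.9] 231.5054711445817 [ 3.141e+00 -1.000e-03  1.393e+00] [ 0.04 -0.65  0.21] 33.9022102506871
```

>>> jog_arm --pt "-0.2 0.103 0.055 0.022 0 0 0" --pt "-0.2 0.103 0.055 0.022 0 0 0" --pt "-0.2 0.103 0.055 0.022 0 0 0" --pt "-0.2 0.103 0.055 0.022 0 0 0" --pt "-0.2 0.103 0.055 0.022 0 0 0" --pt "-0.2 0.103 0.055 0.022 0 0 0" --pt "-0.2 0.103 0.055 0.022 0 0 0" --pt "-0.2 0.103 0.055 0.022 0 0 0" --pt "-0.2 0.103 0.055 0.022 0 0 0" --pt "-0.2 0 0 0 0 0 0"

```text
clock: 2.38
eef_pos: [514.4, -203.9, 305.2]
tool_rot: [3.14, -0.003, 1.401]
force: [-0.6, -0.5, -0.1]
width: 34.4
gripper_force: 0.0
```

```bash
python3 -c "
from h import *
go(-19.5,-193,36)
g=cam('side');save(g,'side1.png')"
```

```text
shift/500 [0.0893 0.0557 0.1928] rows>= 1.7574029341857267 tool [ -47.2 -238.1] 132.2302767357042 [ 3.140e+00 -3.000e-03  1.401e+00] [-0.57 -0.46 -0.1 ] 34.356695058474855
```

Move over the start spot, go down beside the tin, then creep towards it.

>>> jog_arm --pt "-0.2 0.045 0.028 0.02 0 0 0" --pt "-0.2 0.044 0.028 0.04 0 0 0" --pt "-0.2 0 0 0.06 0 0 0" --pt "-0.2 0 0 0.06 0 0 0" --pt "-0.2 0 0 0.01 0 0 0" --pt "-0.2 0 0 0 0 0 0" --pt "-0.2 0 0 0 0 0 0"

```text
clock: 3.3
eef_pos: [547.0, -171.4, 212.0]
tool_rot: [3.139, 0.0, 1.393]
force: [0.3, 0.2, -0.3]
width: 33.9
gripper_force: 0.0
```

```bash
python3 -c "
from h import *
go(-19.5,-175,36)
g=cam('side');save(g,'side2.png')"
```

```text
shift/500 [0.0509 0.0025 0.006 ] rows>= 0.4105654326374131 tool [ -20.8 -200.4] 39.010904819610005 [3.139 0.    1.393] [ 0.29  0.22 -0.27] 33.86047346310877
```

View pics/side2.png

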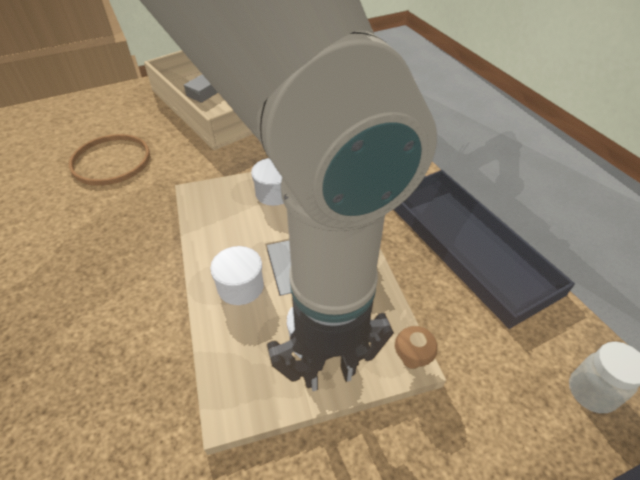

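The gripper at (330,350) is beside the right tin and clear of the mushroom at (416,345). Next I lower a little and nudge.

>>> jog_arm --pt "-0.2 0 0 0.016 0 0 0" --pt "-0.2 0.02 0 0 0 0 0" --pt "-0.2 0.02 0 0 0 0 0" --pt "-0.2 0 0 0 0 0 0"

```text
clock: 3.85
eef_pos: [550.6, -149.2, 202.8]
tool_rot: [3.141, -0.001, 1.397]
force: [0.2, 0.5, -0.5]
width: 34.1
gripper_force: 0.0
```

>>> jog_arm --pt "-0.2 0.01 0 0 0 0 0" --pt "-0.2 0.01 0 0 0 0 0" --pt "-0.2 0.01 0 0 0 0 0"

```text
clock: 4.22
eef_pos: [552.8, -136.3, 202.8]
tool_rot: [3.141, 0.0, 1.394]
force: [0.5, -0.7, 0.9]
width: 33.7
gripper_force: 0.4
```

>>> jog_arm --pt "-0.2 0.008 0 0 0 0 0"

```text
clock: 4.35
eef_pos: [553.4, -132.2, 202.7]
tool_rot: [-3.142, 0.0, 1.395]
force: [0.1, 0.0, -0.4]
width: 34.4
gripper_force: 0.4
```

```bash
python3 -c "
from h import *
go(-19.5,-193,36)
for n in ('top','side'): print(tins(cam(n)))
print(read_state()['force'])"
```

```text
shift/500 [-0.0646  0.0036 -0.0125] rows>= 0.5268811605366608 tool [ -21.3 -160.7] 29.744873344533772 [-3.142  0.     1.395] [ 0.13  0.02 -0.37] 34.39487400070261
[(501.8, 22.0, 34.9, 70.1), (560.7, -92.0, 35.1, 70.2), (624.4, 188.7, 34.9, 70.1)]
[(500.8, 18.9, 37.2, 69.5)]
[-0.31840573  0.07416068 -0.78936672]
```

>>> jog_arm --pt "-0.2 0.01 0 0 0 0 0" --pt "-0.2 0.01 0 0 0 0 0"

```text
clock: 4.7
eef_pos: [555.2, -122.4, 202.7]
tool_rot: [-3.142, 0.0, 1.394]
force: [-1.0, -1.9, 0.1]
width: 34.0
gripper_force: 0.3
```

>>> jog_arm --pt "-0.2 0.01 0 0 0 0 0"

```text
clock: 4.82
eef_pos: [556.1, -117.3, 202.7]
tool_rot: [-3.142, -0.0, 1.395]
force: [-0.7, -0.6, -0.2]
width: 34.1
gripper_force: 0.3
```

```bash
python3 -c "
from h import *
print(tins(cam('top')))
go(-150,-100,130)"
```

```text
[(501.9, 22.0, 34.9, 70.1), (563.1, -77.3, 35.0, 70.2), (624.4, 188.7, 34.9, 70.1)]
shift/500 [ 0.0895 -0.2573 -0.2005] rows>= 2.706321683172174 tool [ -21.3 -144.6] 29.72735670093911 [ 3.142e+00 -1.000e-03  1.396e+00] [ 0.49 -0.33 -0.21] 34.30941322424189
```

>>> jog_arm --pt "-0.2 -0.02 0 0 0 0 0" --pt "-0.2 0 0 -0.11 0 0 0" --pt "-0.2 0 0 -0.11 0 0 0.087" --pt "-0.2 0 0 0 0 0 0.087" --pt "-0.2 0 0 0 0 0 0.087" --pt "-0.2 0 0 0 0 0 0.087" --pt "-0.2 0 0 0 0 0 0.087" --pt "-0.2 0 0 0 0 0 0.087" --pt "-0.2 0 0 0 0 0 0.087" --pt "-0.2 0 0 0 0 0 0.087"

```text
clock: 6.12
eef_pos: [554.0, -128.3, 312.7]
tool_rot: [3.141, 0.0, -0.004]
force: [0.3, 0.2, 0.3]
width: 34.5
gripper_force: 0.0
```

>>> jog_arm --pt "-0.2 0 0 0 0 0 0.087" --pt "-0.2 0 0 0 0 0 0"

```text
clock: 6.38
eef_pos: [554.1, -128.0, 312.6]
tool_rot: [3.141, 0.0, -0.17]
force: [0.2, -0.2, -0.2]
width: 34.6
gripper_force: 0.0
```

```bash
python3 -c "
from h import *
go(-155,-18,30)"
```

```text
shift/500 [-0.2656 -0.2786  0.2192] rows>= 3.5433124173038046 tool [ -21.4 -156.5] 139.64148614503472 [ 3.141  0.    -0.17 ] [ 0.2  -0.24 -0.21] 34.57608275653829
```

>>> jog_arm --pt "-0.2 -0.067 -0.07 0 0 0 0" --pt "-0.2 -0.067 -0.07 0 0 0 0" --pt "-0.2 -0.066 -0.07 0 0 0 0" --pt "-0.2 -0.066 -0.069 0 0 0 0" --pt "-0.2 0 0 0 0 0 0" --pt "-0.2 0 0 0.11 0 0 0" --pt "-0.2 0 0 0.109 0 0 0" --pt "-0.2 0 0 0 0 0 0" --pt "-0.2 0 0 0 0 0 0"

```text
clock: 7.5
eef_pos: [448.4, 31.7, 204.5]
tool_rot: [3.141, -0.005, -0.171]
force: [0.9, -0.1, 0.4]
width: 34.1
gripper_force: 0.0
```

```bash
python3 -c "
from h import *
go(-141,-18,30)"
```

```text
shift/500 [0.0248 0.0008 0.0031] rows>= 0.19995003547863696 tool [-153.4  -17.7] 31.4758532933958 [ 3.141 -0.005 -0.171] [ 0.88 -0.07  0.4 ] 34.0690573269788
```

>>> jog_arm --pt "-0.2 0.01 0 0 0 0 0" --pt "-0.2 0.01 0 0 0 0 0" --pt "-0.2 0.01 0 0 0 0 0" --pt "-0.2 0.01 0 0 0 0 0"

```text
clock: 8.0
eef_pos: [466.9, 29.3, 203.7]
tool_rot: [-3.141, -0.0, -0.171]
force: [-1.3, 0.6, 2.2]
width: 34.1
gripper_force: 0.9
```

>>> jog_arm --pt "-0.2 0.01 0 0 0 0 0"

```text
clock: 8.12
eef_pos: [471.7, 28.4, 203.3]
tool_rot: [-3.141, 0.001, -0.171]
force: [-0.9, -0.2, 1.5]
width: 34.1
gripper_force: 0.9
```

```bash
python3 -c "
from h import *
print(tins(cam('top')))
go(-155,-18,30)"
```

```text
[(511.5, 20.9, 34.7, 70.1), (563.1, -76.3, 35.1, 70.2), (624.3, 188.2, 35.4, 70.1)]
shift/500 [-0.0521  0.0022  0.0006] rows>= 0.4169570850525265 tool [-129.   -16.8] 30.31137043525942 [-3.142e+00 -1.000e-03 -1.710e-01] [-0.36  0.08  0.73] 34.27507412950137
```

>>> jog_arm --pt "-0.2 0.008 0 0 0 0 0"

```text
clock: 8.3
eef_pos: [475.5, 27.7, 203.1]
tool_rot: [3.142, 0.001, -0.171]
force: [-1.3, 0.3, 1.6]
width: 34.1
gripper_force: 0.9
```

```bash
python3 -c "
from h import *
for i in range(5):
  s=read_state();print(s['force'].round(2),s['gripper_force']); t=get_image('top')
"
```

```text
[-1.34  0.26  1.63] 0.8761623920872808
[0.11 0.14 1.02] 0.5823544040322304
[-0.34  0.07 -0.84] 0.253595479298383
[-0.11  0.43  0.06] 0.03930620456230827
[ 0.36 -1.07 -0.66] 0.0013007868983549997
```

```bash
python3 -c "
from h import *
print([w2b(t) for t in tins(cam('top'))])
go(-63,167.5,30)"
```

```text
[array([-84.68488, -17.26884]), array([ -21.55796, -103.96868]), array([ -7.55252, 167.25424])]
shift/500 [ 0.1271 -0.3682  0.0004] rows>= 3.116178309012174 tool [-125.7  -16.9] 30.209212805967695 [ 3.141 -0.    -0.171] [ 0.14  0.44 -0.31] 34.26028131864533
```

>>> jog_arm --pt "-0.2 -0.02 0 0 0 0 0" --pt "-0.2 0 0 -0.1 0 0 0" --pt "-0.2 0 0 -0.1 0 0 0" --pt "-0.2 0.037 -0.092 0 0 0 0" --pt "-0.2 0.037 -0.092 0 0 0 0" --pt "-0.2 0.037 -0.092 0 0 0 0" --pt "-0.2 0.036 -0.092 0 0 0 0" --pt "-0.2 0 0 0.1 0 0 0" --pt "-0.2 0 0 0.1 0 0 0" --pt "-0.2 0 0 0 0 0 0"

```text
clock: 9.85
eef_pos: [566.9, 197.8, 199.8]
tool_rot: [3.138, 0.008, -0.171]
force: [0.1, 0.5, 0.3]
width: 33.9
gripper_force: 0.0
```

>>> jog_arm --pt "-0.2 0.01 0 0 0 0 0" --pt "-0.2 0.01 0 0 0 0 0" --pt "-0.2 0.01 0 0 0 0 0" --pt "-0.2 0.01 0 0 0 0 0" --pt "-0.2 0.01 0 0 0 0 0"

```text
clock: 10.48
eef_pos: [593.3, 194.4, 203.8]
tool_rot: [-3.141, 0.003, -0.171]
force: [-4.9, 0.8, 5.4]
width: 34.2
gripper_force: 3.3
```

>>> jog_arm --pt "-0.2 0.01 0 0 0 0 0"

```text
clock: 10.6
eef_pos: [598.2, 193.6, 203.7]
tool_rot: [-3.141, 0.003, -0.171]
force: [-5.3, 1.1, 4.4]
width: 34.2
gripper_force: 3.4
```

```bash
python3 -c "
from h import *
for i in range(3):
  s=read_state();print(s['force'].round(2),s['gripper_force']); t=get_image('top')
print([w2b(t) for t in tins(cam('top'))])
go(-63,167.5,30)"
```

```text
[-5.34  1.11  4.42] 3.4092125482857227
[-2.02  0.81  1.42] 2.3655409924685955
[-3.1   1.04  3.7 ] 2.3098989855498075
[array([-84.89928, -17.20534]), array([ -21.34356, -104.03218]), array([  7.60104, 167.71012])]
shift/500 [-0.0592  0.0004  0.0013] rows>= 0.47341580113028225 tool [-33.4 167.9] 30.617960169925652 [-3.141  0.    -0.171] [-2.97  2.04  2.57] 34.0509667642058
```

>>> jog_arm --pt "-0.3 -0.02 0 0 0 0 0" --pt "-0.4 0 0 -0.1 0 0 0" --pt "-0.4 0 0 -0.1 0 0 -0.092" --pt "-0.4 0 0 0 0 0 -0.092" --pt "-0.4 0 0 0 0 0 -0.092" --pt "-0.4 0 0 0 0 0 -0.092" --pt "-0.4 0 0 0 0 0 -0.092" --pt "-0.4 0 0 0 0 0 -0.092" --pt "-0.4 0 0 0 0 0 -0.092" --pt "-0.4 0 0 0 0 0 -0.092"

```text
clock: 12.05
eef_pos: [589.1, 194.7, 303.2]
tool_rot: [3.14, -0.0, 1.307]
force: [-0.1, -0.1, 0.0]
width: 25.5
gripper_force: 0.0
```

```bash
python3 -c "
from h import *
g=cam('top');save(g,'top3.png')
t=[w2b(t) for t in tins(g)];print(t); print('spool',w2b(ray(g,207,160,64)))
go(13,224,30)"
```

```text
[array([-84.89928, -17.20534]), array([ -21.42454, -104.14812]), array([  7.16118, 167.32734])]
spool [ 86.95715011 182.47041009]
shift/500 [0.1225 0.1023 0.2008] rows>= 2.051417933365045 tool [-43.2 167.2] 130.28184727531908 [ 3.140e+00 -1.000e-03  1.311e+00] [0.06 0.11 0.28] 25.700941850913594
```

View pics/top3.png

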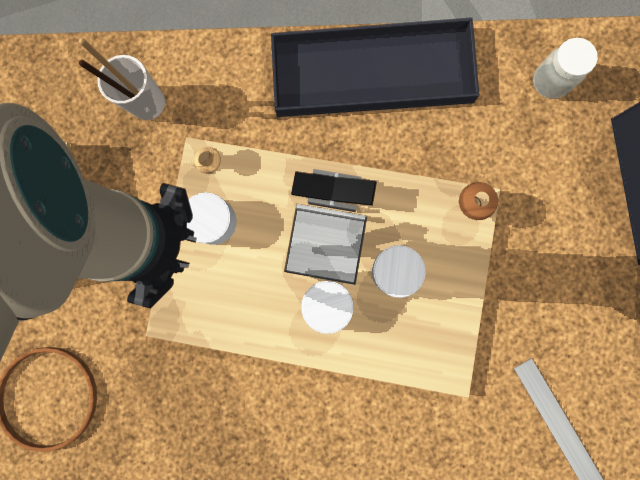

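Top view: the full left tin is at (210,218), the spool at (207,160), and the hand is beside them on the left. The empties are at (327,307) and (399,271). Hand knuckles sit well above the tips, so they clear the spool.

>>> jog_arm --pt "-0.4 0.06 0.051 0 0 0 0" --pt "-0.4 0.062 0.051 0 0 0 0" --pt "-0.4 0 0 0 0 0 0" --pt "-0.4 0 0 0.1 0 0 0" --pt "-0.4 0 0 0.1 0 0 0" --pt "-0.4 0 0 0 0 0 0"

```text
clock: 12.85
eef_pos: [651.8, 238.6, 199.0]
tool_rot: [-3.134, 0.006, 1.299]
force: [-0.2, -0.5, 0.7]
width: 25.5
gripper_force: 0.0
```

```bash
python3 -c "
from h import *
go(13,213,30)
go(-4,42,30)"
```

```text
shift/500 [-0.0167  0.0062 -0.008 ] rows>= 0.15576817814239258 tool [ 10.7 221.6] 25.985824469679216 [-3.134  0.006  1.299] [-0.22 -0.5   0.66] 25.484897073163584
shift/500 [-0.3603  0.0051 -0.0058] rows>= 2.883343385114164 tool [ 10.7 221.6] 25.985824469679216 [-3.134  0.006  1.299] [-0.22 -0.5   0.66] 25.484897073163584
```

>>> jog_arm --pt "-0.4 -0.01 0.005 -0.006 0 0 0" --pt "-0.4 -0.012 0 0 0 0 0" --pt "-0.4 -0.016 0 0 0 0 0" --pt "-0.4 -0.016 0 0 0 0 0" --pt "-0.4 -0.016 0 0 0 0 0" --pt "-0.4 -0.016 0 0 0 0 0" --pt "-0.4 -0.016 0 0 0 0 0" --pt "-0.4 -0.016 0 0 0 0 0" --pt "-0.4 -0.016 0 0 0 0 0" --pt "-0.4 -0.016 0 0 0 0 0"

```text
clock: 14.1
eef_pos: [637.0, 166.5, 206.3]
tool_rot: [3.141, -0.0, 1.301]
force: [0.1, 4.3, 3.2]
width: 26.0
gripper_force: 2.5
```

```bash
python3 -c "
from h import *
g=cam('top')
print([w2b(t) for t in tins(g)])
go(-4,44,30)"
```

```text
[array([-84.89928, -17.20534]), array([ -21.32608, -104.13064]), array([  4.90824, 105.07532])]
shift/500 [-0.2061 -0.0059  0.0066] rows>= 1.6504204475183302 tool [  8.8 146.3] 33.09463102165921 [-3.141e+00  2.000e-03  1.299e+00] [0.35 2.86 2.84] 25.332382446136403
```

>>> jog_arm --pt "-0.4 -0.016 0 0.003 0 0 0" --pt "-0.4 -0.016 0 0 0 0 0" --pt "-0.4 -0.016 0 0 0 0 0" --pt "-0.4 -0.016 0 0 0 0 0" --pt "-0.4 -0.016 0 0 0 0 0" --pt "-0.4 -0.016 0 0 0 0 0" --pt "-0.4 -0.016 0 0 0 0 0" --pt "-0.4 -0.016 0 0 0 0 0"

```text
clock: 15.15
eef_pos: [619.9, 104.8, 204.8]
tool_rot: [3.141, -0.0, 1.301]
force: [1.3, 4.1, 3.8]
width: 25.5
gripper_force: 2.3
```

```bash
python3 -c "
from h import *
g=cam('top')
print([w2b(t).round(1).tolist()+[t[3]] for t in tins(g)])
go(0,42,30)"
```

```text
[[-84.9, -17.2, 70.2], [-21.6, -104.0, 70.3], [-0.4, 40.5, 69.2]]
shift/500 [-0.0813  0.0023  0.0036] rows>= 0.6509225829147735 tool [ 2.7 82.6] 31.735853046068996 [-3.141e+00  2.000e-03  1.299e+00] [1.45 1.78 3.25] 25.659280255145514
```

>>> jog_arm --pt "-0.4 -0.016 0 0.003 0 0 0" --pt "-0.4 -0.016 0 0 0 0 0" --pt "-0.4 -0.016 0 0 0 0 0" --pt "-0.4 -0.016 0 0 0 0 0" --pt "-0.4 -0.015 0 0 0 0 0" --pt "-0.4 0.03 0 0 0 0 0" --pt "-0.4 0.03 0 0 0 0 0" --pt "-0.4 0 0 0 0 0 0"

```text
clock: 16.2
eef_pos: [617.7, 99.3, 203.3]
tool_rot: [3.141, -0.002, 1.305]
force: [-0.1, -0.5, 0.1]
width: 25.9
gripper_force: 0.0
```

```bash
python3 -c "
from h import *
g=cam('top');save(g,'top4.png')
print([w2b(t).round(1).tolist()+[t[3]] for t in tins(g)])
go(-56,0,36)"
```

```text
[[-84.7, -17.3, 70.1], [-21.6, -104.0, 70.2]]
shift/500 [-0.1639 -0.1005 -0.0116] rows>= 1.540726845260639 tool [ 1.5 77. ] 30.209181558208087 [-3.142 -0.     1.303] [0.3  0.05 1.  ] 25.617215252165714
```

View pics/top4.png

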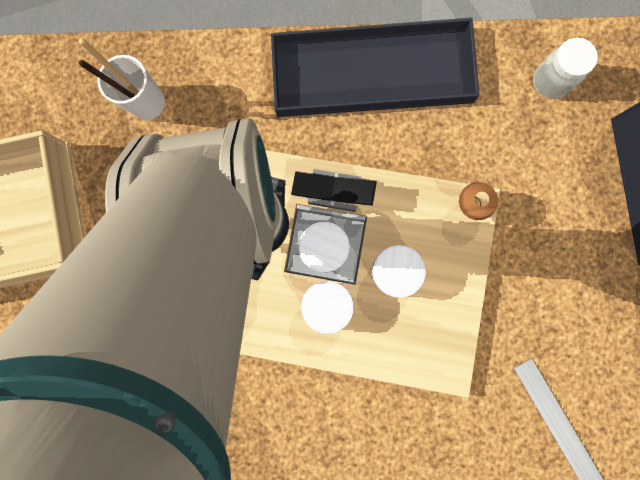

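Top view: the full tin sits on the plate at (324,246), seen at the sunk level. The front empty at (327,307) leaves too narrow a gap behind it, so I slide that empty to the left first.

>>> jog_arm --pt "-0.75 0 0 -0.1 0 0 0" --pt "-0.75 0 0 -0.1 0 0 0" --pt "-0.75 0 0 0 0 0 -0.087" --pt "-0.75 0 0 0 0 0 -0.087" --pt "-0.75 0 0 0 0 0 0"

```text
clock: 16.88
eef_pos: [617.3, 95.6, 303.3]
tool_rot: [-3.141, 0.0, 1.647]
force: [-0.6, -0.5, -1.1]
width: 10.5
gripper_force: 0.0
```

```bash
python3 -c "
from h import *
g=cam('top'); P=cloud(g)
for u,v in [(323,250),(330,240)]: print(P[v,u])
print('tin b',w2b(ray(g,323.5,246.5,64)))
go(-72,-67.5,30)"
```

```text
[592.15294879  24.95615227  65.2296861 ]
[605.8954313   15.35041684  63.28290359]
tin b [-5.7474191   0.99057654]
shift/500 [-0.2393 -0.2133  0.2005] rows>= 3.02461538213507 tool [ 1.8 74.8] 130.16930865381352 [-3.141  0.     1.645] [-0.4   0.31 -0.39] 10.525691881870307
```

>>> jog_arm --pt "-0.75 -0.08 -0.071 0 0 0 0" --pt "-0.75 -0.08 -0.071 0 0 0 0" --pt "-0.75 -0.079 -0.071 0 0 0 0" --pt "-0.75 0 0 0 0 0 0" --pt "-0.75 0 0 0.06 0 0 0" --pt "-0.75 0 0 0 0 0 0"

```text
clock: 17.68
eef_pos: [520.2, -30.7, 271.8]
tool_rot: [-3.138, -0.0, 1.648]
force: [0.1, -0.4, -0.7]
width: 10.8
gripper_force: 0.0
```

```bash
python3 -c "
from h import *
go(-72,-67.5,30)"
```

```text
shift/500 [-0.0018 -0.0003  0.1377] rows>= 1.1016980593863046 tool [-71.8 -66.6] 98.84965953884023 [-3.138 -0.     1.648] [ 0.13 -0.42 -0.7 ] 10.847840510547451
```

>>> jog_arm --pt "-0.75 -0.002 0 0.05 0 0 0" --pt "-0.75 0 0 0.05 0 0 0" --pt "-0.75 0 0 0.036 0 0 0" --pt "-0.75 0 0 0 0 0 0" --pt "-0.75 0.014 0 0 0 0 0" --pt "-0.75 0.018 0 0 0 0 0" --pt "-0.75 0.018 0 0 0 0 0" --pt "-0.75 0.018 0 0 0 0 0" --pt "-0.75 0.018 0 0 0 0 0"

```text
clock: 18.8
eef_pos: [517.3, 11.3, 205.4]
tool_rot: [3.141, 0.0, 1.649]
force: [-0.5, -1.7, 1.9]
width: 10.5
gripper_force: 0.6
```

```bash
python3 -c "
from h import *
g=cam('top');
print([w2b(t).round(1).tolist()+[t[3]] for t in tins(g)])
go(-90,15,30)"
```

```text
[[-21.0, -104.3, 70.4]]
shift/500 [0.0798 0.005  0.0047] rows>= 0.6407465073855325 tool [-82.3 -24.2] 32.31553536183844 [ 3.142e+00 -1.000e-03  1.651e+00] [-0.48  0.01  0.23] 11.15373083038109
```

>>> jog_arm --pt "-0.75 0.018 0 0 0 0 0" --pt "-0.75 0.018 0 0 0 0 0" --pt "-0.75 0.018 0 0 0 0 0" --pt "-0.75 0.018 0 0 0 0 0" --pt "-0.75 0.018 0 0 0 0 0" --pt "-0.75 -0.03 0 0 0 0 0" --pt "-0.6 0 0 -0.1 0 0 0" --pt "-0.4 0 0 -0.1 0 0 0" --pt "-0.4 0 0 0 0 0 0.09"

```text
clock: 19.98
eef_pos: [516.4, 39.0, 308.7]
tool_rot: [3.135, -0.002, 1.462]
force: [-0.7, -0.7, -0.7]
width: 25.4
gripper_force: 0.0
```

>>> jog_arm --pt "-0.4 0 0 0 0 0 0.092" --pt "-0.4 0 0 0 0 0 0.092" --pt "-0.4 0 0 0 0 0 0.092" --pt "-0.4 0 0 0 0 0 0.092" --pt "-0.4 0 0 0 0 0 0.092" --pt "-0.4 0 0 0 0 0 0.092" --pt "-0.4 0 0 0 0 0 0.092" --pt "-0.4 0 0 0 0 0 0.092" --pt "-0.4 0 0 0 0 0 0.085" --pt "-0.4 0 0 0 0 0 0"

```text
clock: 21.22
eef_pos: [514.9, 39.6, 305.1]
tool_rot: [3.141, 0.0, -0.173]
force: [-0.2, -0.2, 0.5]
width: 25.6
gripper_force: 0.0
```

```bash
python3 -c "
from h import *
for n in('top','side'):
  g=cam(n);save(g,n+'5.png')
  print([w2b(t).round(1).tolist()+[t[3]] for t in tins(g)])
go(-64,-1,33)"
```

```text
[[-21.6, -104.0, 70.3]]
[[-21.6, -106.8, 69.5], [-106.8, 58.3, 69.5]]
shift/500 [0.0506 0.0062 0.1983] rows>= 1.638283226629341 tool [-89.3   2. ] 132.17343197100672 [ 3.141  0.    -0.171] [ 0.49 -0.18  0.31] 25.285167214873507
```

View pics/side5.png

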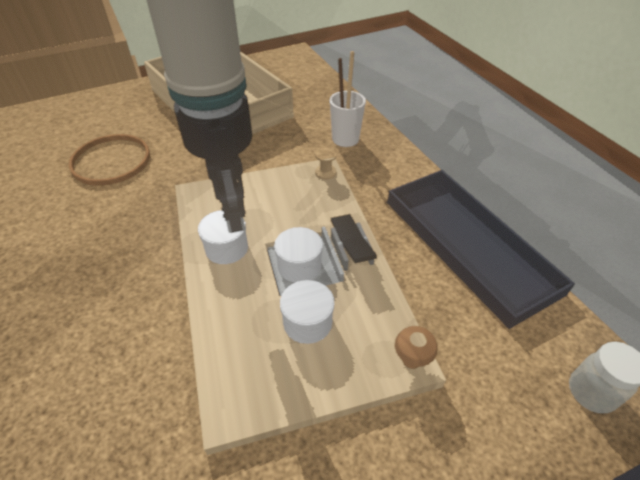

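Side view: the full tin's lid is at (299,245) on the plate and both empties stand clear. The hand is turned, ready to push towards the fence.

>>> jog_arm --pt "-0.4 0.054 0.004 0 0 0 0" --pt "-0.4 0 0 0 0 0 0" --pt "-0.4 0 0 0.1 0 0 0" --pt "-0.4 0 0 0.104 0 0 0" --pt "-0.4 0 0 0 0 0 0" --pt "-0.4 0 0 0 0 0 0"

```text
clock: 22.08
eef_pos: [541.6, 33.4, 204.6]
tool_rot: [-3.141, -0.001, -0.173]
force: [0.7, 0.5, 0.7]
width: 25.5
gripper_force: 0.0
```

```bash
python3 -c "
from h import *
go(-33,0,30)"
```

```text
shift/500 [0.0578 0.0008 0.0032] rows>= 0.4632918688852296 tool [-61.9   0.3] 31.558281417569134 [-3.141e+00 -1.000e-03 -1.730e-01] [0.67 0.54 0.68] 25.500461563564578
```

>>> jog_arm --pt "-0.4 0.01 0 0.003 0 0 0" --pt "-0.4 0.01 0 0 0 0 0" --pt "-0.4 0.01 0 0 0 0 0" --pt "-0.4 0.01 0 0 0 0 0" --pt "-0.4 0.008 0 0 0 0 0"

```text
clock: 22.7
eef_pos: [564.1, 30.0, 201.7]
tool_rot: [-3.141, 0.003, -0.173]
force: [-5.7, 0.7, 4.3]
width: 25.5
gripper_force: 2.7
```

>>> jog_arm --pt "-0.4 0.006 0 0 0 0 0"

```text
clock: 22.82
eef_pos: [567.5, 29.4, 201.7]
tool_rot: [-3.141, 0.002, -0.173]
force: [-4.9, 0.8, 4.2]
width: 25.7
gripper_force: 2.7
```

>>> jog_arm --pt "-0.4 0.004 0 0 0 0 0"

```text
clock: 22.95
eef_pos: [569.7, 28.9, 201.7]
tool_rot: [-3.142, 0.001, -0.173]
force: [-4.0, 0.5, 2.9]
width: 25.5
gripper_force: 2.7
```

>>> jog_arm --pt "-0.4 0.005 0 0 0 0 0"

```text
clock: 23.08
eef_pos: [571.5, 28.6, 201.6]
tool_rot: [-3.141, 0.003, -0.173]
force: [-8.6, 2.0, 7.4]
width: 25.8
gripper_force: 4.9
```

>>> jog_arm --pt "-0.4 0.005 0 0 0 0 0"

```text
clock: 23.2
eef_pos: [572.4, 28.5, 201.3]
tool_rot: [-3.141, 0.008, -0.173]
force: [-13.1, 2.1, 10.4]
width: 25.8
gripper_force: 7.4
```

It's home against the fence: the force rises and the advance stops. I back off and check.

>>> jog_arm --pt "-0.4 -0.02 0 0 0 0 0" --pt "-0.4 -0.03 0 0 0 0 0" --pt "-0.7 0 0 -0.1 0 0 0" --pt "-1 0 0 -0.1 0 0 0" --pt "-1 0 0 0 0 0 0"

```text
clock: 23.82
eef_pos: [552.7, 31.8, 305.6]
tool_rot: [-3.14, -0.011, -0.173]
force: [0.4, 1.0, 0.0]
width: -0.3
gripper_force: 0.0
```

```bash
python3 -c "
from h import *
g=cam('side');a=g
h=cam('top')
cv2.imwrite('pics/both6.png',np.hstack([cv2.resize(a['pixels'][130:400,160:480],(400,338)),cv2.resize(h['pixels'][130:400,200:520],(400,338))])[:,:,::-1])
for n,g in(('s',a),('t',h)):
  P=cloud(g);m=(P[...,2]>59)&(P[...,2]<68)&(np.linalg.norm(P[...,:2]-b2w(11,0),axis=-1)<45)&(g['pixels'].min(-1)>120)
  m=cv2.morphologyEx(m.astype(np.uint8),cv2.MORPH_OPEN,np.ones((5,5)))
  c=max(cv2.findContours(m,0,1)[0],key=cv2.contourArea)
  w=np.array([ray(g,u,v,64)[:2] for u,v in c[:,0]]).astype(np.float32);q,r=cv2.minEnclosingCircle(w);print(n,w2b(q),r,np.median(P[m>0][:,2]))
go(80,-47,110)"
```

```text
s [ 8.99985395 -1.76712646] 35.55597686767578 62.54317787564544Traceback (most recent call last):
  File "<string>", line 9, in <module>
    c=max(cv2.findContours(m,0,1)[0],key=cv2.contourArea)
ValueError: max() iterable argument is empty
```

View pics/both6.png

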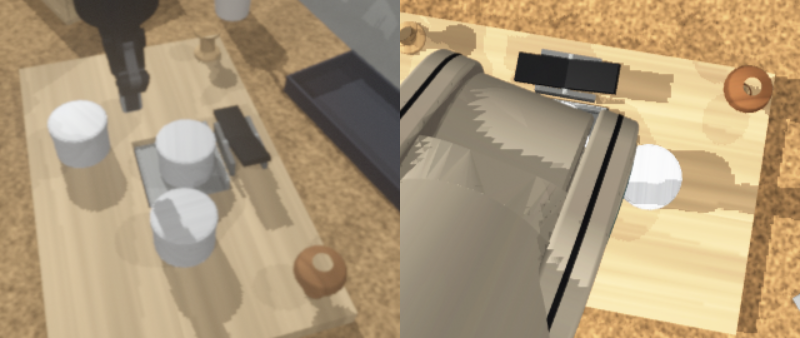

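Left half (side view): the full tin at (186,150) is against the fence and the rocker is at (241,135). Both empties and the bystanders are undisturbed. Next, the rocker.

```bash
python3 -c "
from h import *
go(80,-48,110)"
```

```text
shift/500 [0.265  0.0987 0.0392] rows>= 2.2838205101785336 tool [-52.7   1. ] 129.22048740822783 [-3.141e+00 -3.000e-03 -1.730e-01] [-0.6  -0.32 -0.64] 0.1997517144430549
```

>>> jog_arm --pt "-1 0.088 0.033 0 0 0 0" --pt "-1 0.088 0.033 0 0 0 0" --pt "-1 0.089 0.033 0 0 0 0" --pt "-1 0 0 0.04 0 0 0" --pt "-1 0 0 0 0 0 0" --pt "-1 0 0 0 0 0 0"

```text
clock: 24.68
eef_pos: [671.3, -38.4, 280.9]
tool_rot: [-3.141, 0.002, -0.173]
force: [0.6, -0.3, 0.3]
width: -0.4
gripper_force: 0.0
```

```bash
python3 -c "
from h import *
go(80,-48,70)"
```

```text
shift/500 [0.0034 0.0007 0.0758] rows>= 0.6070679319131833 tool [ 78.4 -47.7] 107.90537631893693 [-3.141e+00  2.000e-03 -1.730e-01] [ 0.59 -0.29  0.3 ] -0.4129004855185457
```

>>> jog_arm --pt "-1 0.003 0 0.05 0 0 0" --pt "-1 0 0 0.02 0 0 0" --pt "-1 0 0 0.015 0 0 0" --pt "-1 0 0 0.015 0 0 0" --pt "-1 0 0 0.01 0 0 0" --pt "-1 0 0 0.01 0 0 0"

```text
clock: 25.42
eef_pos: [673.7, -39.6, 221.7]
tool_rot: [3.142, -0.0, -0.173]
force: [-0.1, 0.6, -0.6]
width: -0.1
gripper_force: 0.0
```

>>> jog_arm --pt "-1 0 0 0.008 0 0 0"

```text
clock: 25.55
eef_pos: [673.6, -39.6, 217.6]
tool_rot: [-3.142, -0.0, -0.173]
force: [0.0, -0.1, -0.1]
width: 0.2
gripper_force: 0.0
```

>>> jog_arm --pt "-1 0 0 0.005 0 0 0" --pt "-1 0 0 0 0 0 0" --pt "-1 0 0 -0.06 0 0 0" --pt "-1 0 0 -0.1 0 0 0" --pt "-1 0 0 -0.1 0 0 0" --pt "-1 -0.08 -0.09 0 0 0 0" --pt "-1 -0.08 -0.09 0 0 0 0" --pt "-1 -0.08 -0.09 0 0 0 0" --pt "-1 -0.08 -0.09 0 0 0 0" --pt "-1 0 0 0 0 0 0"

```text
clock: 26.8
eef_pos: [544.2, 171.4, 344.6]
tool_rot: [-3.139, 0.004, -0.164]
force: [1.3, -0.6, -0.2]
width: -0.2
gripper_force: 0.0
```

```bash
python3 -c "
from h import *
g=cam('side');h=cam('top')
cv2.imwrite('pics/both7.png',np.hstack([cv2.resize(g['pixels'][130:400,160:480],(400,338)),cv2.resize(h['pixels'][130:400,200:520],(400,338))])[:,:,::-1])
for n,c in(('s',g),('t',h)):
  P=cloud(c)
  for y in (45,-40):
    w=b2w(80,y); k=(np.linalg.norm(P[...,:2]-w,axis=-1)<10)&(c['depth']>0); print(n,y,np.median(P[k][:,2]) if k.any() else None)
  print([w2b(t).round(1).tolist()+[t[3]] for t in tins(c)])
"
```

```text
s 45 65.10924362619848
s -40 42.35596382494019
[[-22.1, -106.6, 69.5], [-106.8, 58.3, 69.5]]
t 45 66.18552554678128
t -40 43.12503756109792
[[-107.5, 61.9, 70.1], [-21.3, -103.9, 70.3]]
```

View pics/both7.png

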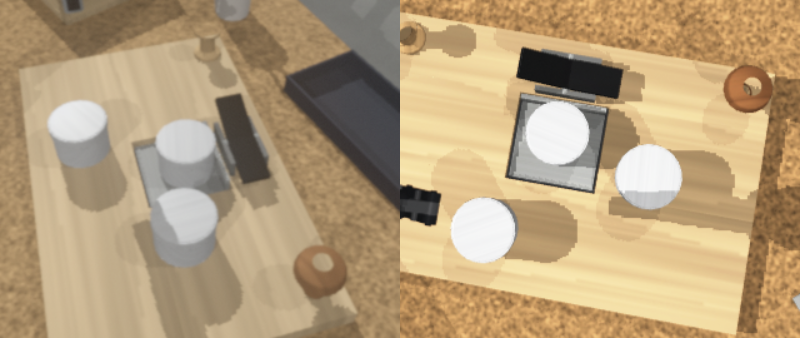

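The rocker has snapped over: right wing at about 43 mm, left at about 66 mm. The full tin at (557,133) in the right half is at the fence and near the middle. The empties at (483,230) and (649,177) are clear of the plate.

```bash
python3 -c "
from h import *
print(finish_job())"
```

```text
the job is handed in; nothing more can be done
None
```

The full tin was the left one (tin_b): it is home against the fence near the middle, both empties stand on the board clear of the plate, the rocker has snapped over, and the job is handed in at about 27 s.

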